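# Rock a tube block into a dry-bath heater and lock it

## Task

Load the aluminium tube block into the well of the white dry-bath heater: put one end in first, tilted, push it back against the copper spring pad, then rock the other end down and press until the block sits fully home and flat. Then slide the red-knobbed latch all the way over the block to lock it. Be gentle throughout (never more than about 40 N between block and heater), let go, and leave the beaker, bottle and jar where they are.

Things in the scene. Friction and masses are not known exactly. Their poses are not given: they have to be found in the camera images.
- block_mid (a point): Centre (half-way up) of the loose aluminium tube block: 80 (x) x 46 (y) x 30 mm (z, up), about 0.32 kg, both ends alike (either may lead), black tube holes in its top. A blue grip rib on the middle of its top: 36 mm along x, 16 mm thick along y, from 15 to 47 mm above this point; grasp it across y from above. Starts flat on the bench.
- well (a point): Nominal centre of the well's floor, 60 mm above the bench. z up, x along the well to its latch end (roughly away from the robot), y across. The well is in a bare metal liner that fits loosely in the white case: the true well may lie up to 5 mm off this point in x and in y (never in height or yaw), which this reading does not show; find it by sight or feel. It does not shift under load.
- heater: White dry-bath heater, fixed; origin on the bench under point well, same axes. In the true well's frame: 48 mm wide, 16 mm deep, vertical walls, latch-end wall at x = +40 mm, pad-end wall at x = -47 mm, rim 76 mm above the bench. Deck reaches 95 mm to -x, 112 to +x, 55 to +y, 125 to -y. A grey step 91 mm above the bench from x = 60 mm on, y -34 to 34 mm, carries the latch.
- pad (a joint): Travel, m, of the copper spring pad (32 mm wide, as high as the well, at its -x end): 0 free, its face then at x = -37 mm of the true well, so that the 80 mm block cannot go in flat. Push it back (-x) 5 to 8 mm for the other end to clear; hard stop 0.010. 3 N to start, plus 0.8 N per mm. Friction here stops the block dropping by its own weight: press it down to the floor.
- latch_knob (a point): Centre of the top of the latch's red knob, 122 mm above the bench (knob 12 mm along x, 16 mm along y, 24 mm tall; same axes as point well). It stands on a steel latch plate 54 mm wide, 6 mm thick, whose underside is 2 mm above the top of a home block and whose front edge is 26 mm from the knob's centre towards the well.
- latch (a joint): Travel of the latch, m: near 0 open (knob 84 mm from the well's centre), 0.026 fully closed over the end of the block, moving towards the well (its -x). Friction about 2 N; it stays where it is left. A block that is not fully down blocks it.
- beaker_mid (a point): Middle of a loose glass beaker, 68 mm wide, 85 mm tall; bystander.
- reagent_mid (a point): Middle of a loose white bottle, 60 mm wide, 150 mm tall; bystander.
- jar_mid (a point): Middle of a loose amber jar with a red cap, 60 mm wide, 80 mm tall; bystander.
- block: The tube block itself; origin at the centre of its underside, same axes as point block_mid.
Not all that is in view belongs to the job. What is shaped like the block but pink is not meant.

How it is judged:
By the outcome, as a careful person would: the job done as asked, in the order asked, and still so for the second after the job is handed in, with the robot touching nothing.
It also fails if it takes over 72 s, if anything falls off the work surface, if the arm or the gripper's body presses on something with over 40 N, if the wrist force passes 120 N, or if a joint passes its speed limit or range.

## Robot

A 7-joint arm with a two-finger parallel gripper is mounted at the origin on the work surface. World frame = base frame: x ahead of the robot, y to its left, z up, the work surface at z = 0. Lengths are in m, angles in rad, forces in N, time in s.
With the tool pointing down it reaches from about 0.4 to 0.85 m from the base axis. Payload 10.4 kg.
Tool frame: the origin (TCP) lies between the finger pads; the fingertips stand 25 mm ahead of it and the grasp point (between the pads) lies 6 mm ahead of it; z points along the fingers, y is the line along which they close (so a half turn about z gives the same grasp; the last joint's range is limited). The gripper opens to 87 mm and grips with 3 to 60 N. Pads are 19 mm wide; open, the fingers measure 117 mm over their backs; the gripper's body (75 mm by 190 mm) begins 51 mm behind the grasp point.
Start: joints at [1.162, 0.332, -0.065, 1.46, 0.022, 1.35, -0.088], TCP at [0.235, -0.579, 0.248] pointing down, gripper open.
Joint ranges: [-2.6, 2.6], [-0.5, 2.12], [-1.47, 1.34], [0.16, 2.42], [-1.27, 4.41], [0.06, 2.06], [-2.6, 2.6]. Speed limits (rad/s): [2.22, 2.22, 2.79, 2.79, 3.14, 3.14, 3.14].

## Interface

Orientations are given as [roll, pitch, yaw] about the fixed x, y, z axes, in that order (R = Rz(yaw) Ry(pitch) Rx(roll)).
In Python, from workcell import * gives the robot as it stands.
- The arm moves only by the tool move_arm, never from a script. Its argument "plan" is a list of rows, each a list of 7 numbers: the shift along the tool's x, y, z as a fraction of full scale, then the turn, a rotation vector about the tool's x, y, z as a fraction of full scale, then the opening in per cent of the stroke, from 0 (shut) to 100 (fully open). A call has 1 to 10 rows; each row is the pose to reach, as a shift and turn from the pose commanded when the call began, along the tool's axes at that moment; what a row does not reach only later rows make up. Full scale, the value 1, is 0.15 m for a shift and 30 degrees for a turn. A row lasts 1/8 s, in which the tool goes at most 62.5 mm and 10.7 degrees, less where a joint would pass 70% of its speed; a pose out of reach is approached as far as the arm can. A call with a number of a shift or a turn outside -1 to 1 is refused whole. A call with a gripper value outside its range is refused whole. The fingers move at their own pace and stop on an object; the grip force is fixed at half the most. Time passes only in rows, so rows that repeat a pose let the fingers close. It gives the time, the measured TCP pose, the force, the opening and the grip force at its end, in the units of the state.
- get_obs(): the state, without advancing time (a new reading comes with each control period).
- snapshot(name): name is "scene" or "top"; returns a dict with "color" (384x512x3 uint8, blue, green, red), "depth" (384x512 float32, m along the optical axis (not along the pixel's ray), 0 where there is no reading), "fx", "fy", "cx", "cy" (pixels), "pose" (4x4, takes a point from camera to world coordinates). Camera axes: x right, y up, looking along -z (the intrinsics and any distortion apply to the point x, -y, -z); pixel columns grow to the right and rows downward; lengths in m; the calibration is good to about 2 mm. A picture is of the moment at which its call begins.
- finish_job(): hands the job in; it is judged then, once.
The state is a dict: "time_s": time; "qpos": joint angles; "joint_vel": joint speeds; "tau": joint torques, N m; "eef_pos": TCP position; "orientation": TCP orientation; "force": force on the tool from outside, world axes, zero at the start; "ft_torque": the same for the moment, N m; "opening": opening from 0.0 (shut) to 1.0 (fully open); "gripper_force": force on a finger pad.
Only numpy, scipy, OpenCV 4.12 (cv2) and the standard library are available. Lean on these libraries where they do the work, as an engineer would, in place of code of your own. Each camera call takes 0.05 s, during which the arm holds its last target. There are 200 camera calls.

## Working session

There is one attempt and no reset: what is moved stays moved. The work goes in short steps, Python scripts to look and compute and a tool call to move; the robot and the scene stay as the last step left them, time stands still between calls to the robot, and variables do not carry over. Pictures are saved under pics/ and viewed, at most 10 in all, crops included, and the job is handed in when it is done.

Besides the shell and the picture viewer there is one more tool, called after "Call:" by a JSON object that holds its "fn" and its "kwargs", one argument or row to a line. move_arm: Moves the arm, as the interface text tells. Its arguments: {"type":"object","properties":{"plan":{"type":"array"}},"required":["plan"]}

```bash
mkdir -p pics; ls; cat > h.py <<'E'
from workcell import *
import numpy as np, cv2
def pts(s):
    d=s["depth"]; v,u=np.mgrid[:384,:512]
    c=np.stack([(u-s["cx"])/s["fx"]*d,-(v-s["cy"])/s["fy"]*d,-d,np.ones_like(d)],-1)
    return (c@np.array(s["pose"]).T)[...,:3]
def ray(s,u,v,z):
    P=np.array(s["pose"]); r=P[:3,:3]@np.array([(u-s["cx"])/s["fx"],-(v-s["cy"])/s["fy"],-1]); o=P[:3,3]
    return o+r*(z-o[2])/r[2]
E
python3 - <<'E'
from h import *
a=snapshot("scene");b=snapshot("top")
for n,s in(("scene",a),("top",b)):
    cv2.imwrite(f"pics/{n}0.png",cv2.resize(s["color"],(800,600)))
    print(n,s["fx"],s["fy"],s["cx"],s["cy"],np.round(s["pose"],3).tolist(),[k for k in s])
print(get_obs())
E
```

```text
pics
scene 364.5572552117068 364.5572552117068 260.776185257134 191.73116786822843 [[0.533, -0.669, 0.518, 1.021], [0.846, 0.426, -0.32, -0.227], [-0.007, 0.609, 0.793, 0.76], [0.0, 0.0, 0.0, 1.0]] ['color', 'depth', 'fx', 'fy', 'cx', 'cy', 'pose']
top 391.37043678652446 391.37043678652446 257.11654802371856 196.5873118918544 [[-0.024, 0.974, -0.227, 0.435], [-1.0, -0.023, 0.006, 0.066], [0.001, 0.227, 0.974, 0.844], [0.0, 0.0, 0.0, 1.0]] ['color', 'depth', 'fx', 'fy', 'cx', 'cy', 'pose']
{'time_s': 0.1, 'qpos': array([ 1.16238968,  0.33282086, -0.06468886,  1.46082362,  0.02165055,
        1.34987648, -0.08850202]), 'joint_vel': array([-3.16776684e-04,  4.57235723e-05, -1.13915455e-03, -1.13540742e-03,
       -1.13805642e-04, -1.42991656e-03, -1.88473676e-03]), 'tau': array([ 1.63665783e-03, -6.24543428e+01,  2.47852091e-02, -3.90721607e+01,
       -6.14928547e-02,  3.66881245e-02,  8.56444558e-05]), 'eef_pos': array([ 0.23506021, -0.57879783,  0.24684194]), 'orientation': array([-3.14036528e+00,  1.05963242e-04,  3.85823775e-01]), 'force': array([0.1868041 , 0.43341296, 0.51846879]), 'ft_torque': array([-0.00105219,  0.00578056, -0.00719197]), 'gripper_force': 0.0, 'opening': 1.001247466688649}
```

View pics/scene0.png

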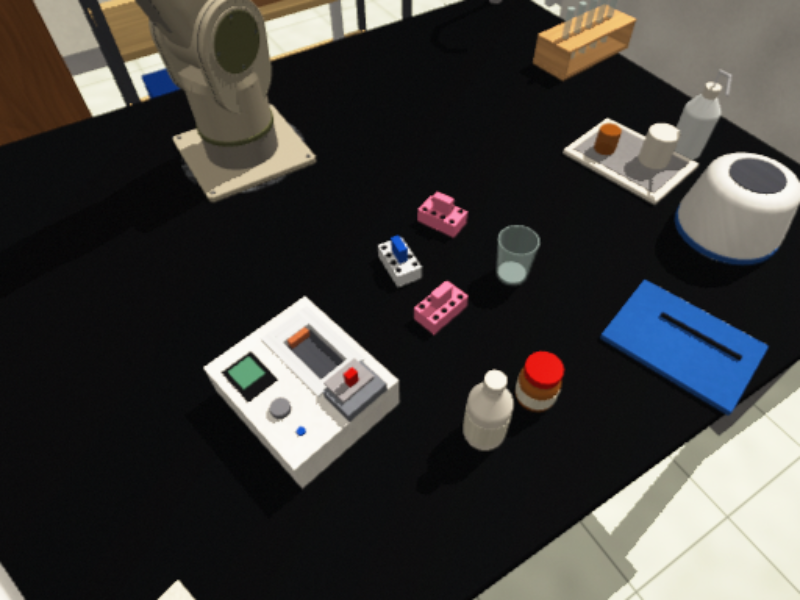

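View pics/top0.png

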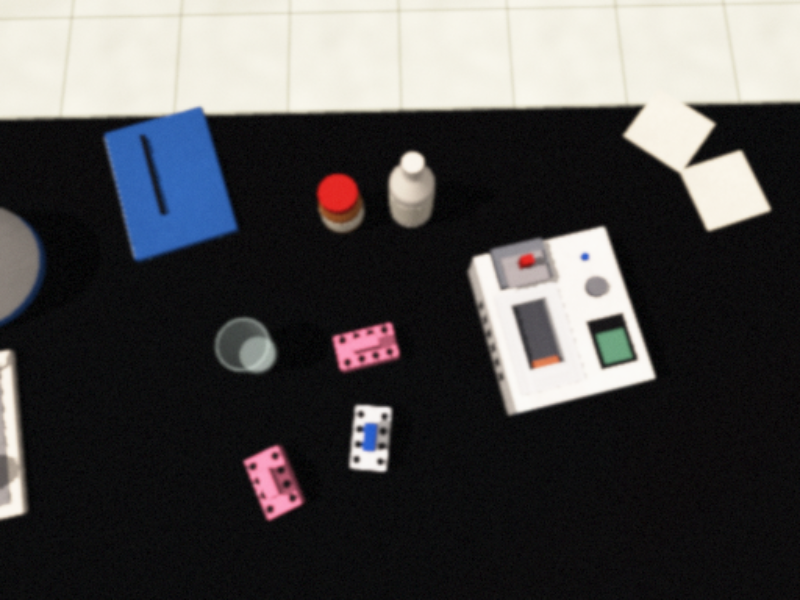

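The block meant is the white one with the blue rib (scene 400,260; top 370,437). The pink look-alikes (top 366,347 and 273,482) are not meant. The heater is at top 560,320, with the orange pad at 546,361 and the red knob at 527,261.

```bash
python3 - <<'E'
from h import *
b=snapshot("top");a=snapshot("scene")
for n,s in(("top",b),("scene",a)):
    P=pts(s);hsv=cv2.cvtColor(s["color"],cv2.COLOR_BGR2HSV);H,S,V=cv2.split(hsv)
    X,Y,Z=P[...,0],P[...,1],P[...,2]
    ws=(X>.2)&(X<.9)&(Y>-.6)&(Y<.5)
    m=(H>105)&(H<130)&(S>130)&(V>60)&ws&(Z>.05)&(Z<.075)
    print(n,"rib",m.sum(),P[m].mean(0).round(4)); c=P[m].mean(0)
    near=(np.hypot(X-c[0],Y-c[1])<.06)&(Z>.022)&(Z<.038)&(S<60)
    k=near
    r=cv2.minAreaRect(P[k][:,:2].astype(np.float32)*1000); print("blk",k.sum(),r,P[k].mean(0))
    m=((H<8)|(H>172))&(S>150)&(Z>.112)&(Z<.13)&ws; print("knob",m.sum(),P[m].mean(0).round(4), cv2.minAreaRect(P[m][:,:2].astype(np.float32)*1000) if m.sum() else 0)
    # heater deck
    k=(Z>.06)&(Z<.082)&(S<50)&(V>150)&ws&(Y<0.0)
    lab=cv2.connectedComponentsWithStats(k.astype(np.uint8))[2]
    cc,st=cv2.connectedComponents(k.astype(np.uint8))[1],lab
    i=1+np.argmax(st[1:,4]); q=P[cc==i]; print("deck",len(q),q[:,2].mean(),np.median(q[:,2]),cv2.minAreaRect(q[:,:2].astype(np.float32)*1000))
    m=(H>3)&(H<18)&(S>120)&(Y<0.0)&ws; print("pad",m.sum(),P[m].mean(0).round(4),P[m].min(0),P[m].max(0))
t=b["color"][135:270,290:430]; cv2.imwrite("pics/top1.png",cv2.resize(t,None,fx=4,fy=4,interpolation=cv2.INTER_CUBIC))
E
```

```text
top rib 121 [0.4529 0.1058 0.062 ]
blk 726 ((452.5461730957031, 105.65103149414062), (46.02880096435547, 79.84117126464844), 83.75635528564453) [0.45193694 0.1051423  0.03018365]
knob 52 [ 0.6604 -0.094   0.1204] ((661.244873046875, -94.54588317871094), (10.660321235656738, 13.662752151489258), 15.876317977905273)
deck 6375 0.07394189313514934 0.07390470092209933 ((599.2708740234375, -145.5167236328125), (206.95025634765625, 181.2389678955078), 12.299484252929688)
pad 259 [ 0.5334 -0.2406  0.0204] [ 0.24263167 -0.5131979  -0.00409099] [ 8.95197646e-01 -1.98666438e-05  7.76012198e-02]
scene rib 86 [0.4644 0.0944 0.0598]
blk 283 ((452.986083984375, 105.12615966796875), (47.24724578857422, 83.16461181640625), 83.73231506347656) [0.46279702 0.09976407 0.02863368]
knob 54 [ 0.665  -0.0954  0.1197] ((663.9362182617188, -95.81527709960938), (11.276741981506348, 15.64167594909668), 16.75614356994629)
deck 4545 0.07293935920651519 0.07278598605845843 ((599.362060546875, -144.76780700683594), (208.78121948242188, 180.7270050048828), 12.368608474731445)
pad 96 [ 0.5427 -0.1194  0.0697] [ 0.53079006 -0.13568515  0.0596734 ] [ 0.548923   -0.10023603  0.07611646]
```

View pics/top1.png

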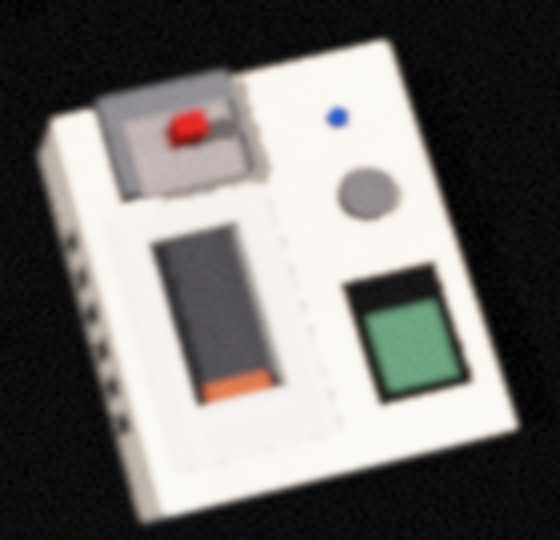

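```bash
cat >> h.py <<'E'
O=np.array([.5835,-.1128]);YAW=np.deg2rad(12.33)
RH=np.array([[np.cos(YAW),-np.sin(YAW)],[np.sin(YAW),np.cos(YAW)]])
def proj(s,p):
    P=np.array(s["pose"]); c=(np.asarray(p)-P[:3,3])@P[:3,:3]
    return s["cx"]+s["fx"]*c[...,0]/-c[...,2], s["cy"]-s["fy"]*c[...,1]/-c[...,2]
def rect(s,xs,ys,z):
    g=np.stack(np.meshgrid(xs,ys,indexing="ij"),-1)/1000@RH.T+O
    u,v=proj(s,np.concatenate([g,np.full(g.shape[:2]+(1,),z)],-1))
    return cv2.remap(s["color"],u.astype(np.float32),v.astype(np.float32),cv2.INTER_LINEAR)
E
python3 - <<'E'
from h import *
ims=[]
for n in("top","scene"):
    I=np.mean([snapshot(n)["color"].astype(float) for _ in range(4)],0); s=snapshot(n); s["color"]=I.astype(np.float32)
    xs=np.arange(-62,62,1.);ys=np.arange(-45,45.5,1.)
    r=rect(s,xs,ys,.076); g=r.mean(-1)
    print(n)
    yp=g[(xs>-20)&(xs<25)].mean(0);print("y prof",[(int(y),int(v)) for y,v in zip(ys,yp) if 14<abs(y)<36])
    xp=g[:,abs(ys)<10].mean(1);print("x prof",[(int(y),int(v)) for y,v in zip(xs,xp) if abs(y)>28])
    pp=(r[...,2]-r[...,0])[(xs>-42)&(xs<-37)].mean(0);print("pad R-B",[(int(y),int(v)) for y,v in zip(ys,pp) if abs(y)<32])
    ims.append(cv2.resize(np.clip(r[::-1,::-1],0,255).astype(np.uint8),None,fx=4,fy=4))
cv2.imwrite("pics/rect.png",np.hstack(ims))
E
```

```text
top
y prof [(-35, 242), (-34, 242), (-33, 242), (-32, 242), (-31, 242), (-30, 241), (-29, 241), (-28, 241), (-27, 241), (-26, 241), (-25, 240), (-24, 238), (-23, 233), (-22, 225), (-21, 213), (-20, 196), (-19, 178), (-18, 159), (-17, 141), (-16, 124), (-15, 109), (15, 82), (16, 79), (17, 75), (18, 70), (19, 65), (20, 60), (21, 56), (22, 58), (23, 69), (24, 91), (25, 123), (26, 160), (27, 194), (28, 219), (29, 232), (30, 239), (31, 241), (32, 242), (33, 243), (34, 242), (35, 242)]
x prof [(-62, 242), (-61, 242), (-60, 243), (-59, 243), (-58, 244), (-57, 244), (-56, 244), (-55, 243), (-54, 242), (-53, 241), (-52, 239), (-51, 235), (-50, 225), (-49, 209), (-48, 188), (-47, 169), (-46, 155), (-45, 147), (-44, 143), (-43, 141), (-42, 139), (-41, 134), (-40, 127), (-39, 117), (-38, 107), (-37, 97), (-36, 91), (-35, 88), (-34, 86), (-33, 86), (-32, 86), (-31, 86), (-30, 86), (-29, 86), (29, 83), (30, 83), (31, 84), (32, 86), (33, 91), (34, 101), (35, 117), (36, 142), (37, 172), (38, 199), (39, 220), (40, 232), (41, 238), (42, 240), (43, 241), (44, 241), (45, 241), (46, 241), (47, 241), (48,
[... 1991 characters left out ...]
148), (59, 144), (60, 140), (61, 135)]
pad R-B [(-31, 6), (-30, 6), (-29, 6), (-28, 6), (-27, 5), (-26, 5), (-25, 5), (-24, 5), (-23, 6), (-22, 7), (-21, 8), (-20, 9), (-19, 13), (-18, 24), (-17, 39), (-16, 59), (-15, 86), (-14, 111), (-13, 132), (-12, 144), (-11, 148), (-10, 151), (-9, 151), (-8, 151), (-7, 153), (-6, 154), (-5, 153), (-4, 153), (-3, 152), (-2, 150), (-1, 149), (0, 151), (1, 154), (2, 156), (3, 154), (4, 153), (5, 154), (6, 154), (7, 153), (8, 152), (9, 151), (10, 151), (11, 151), (12, 153), (13, 156), (14, 156), (15, 152), (16, 146), (17, 129), (18, 98), (19, 61), (20, 31), (21, 14), (22, 8), (23, 7), (24, 8), (25, 9), (26, 10), (27, 9), (28, 7), (29, 6), (30, 5), (31, 5)]
```

View pics/rect.png

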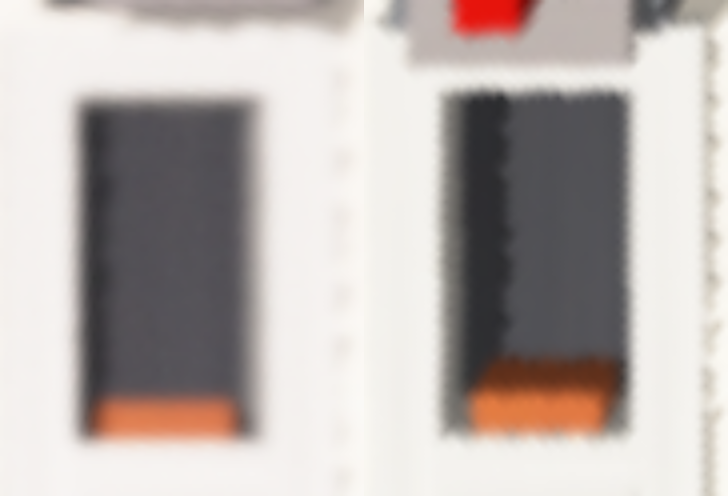

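The rectified views (top left, scene right) put the true well about 2.3 mm to +y and 1.5 mm to -x of nominal. Moving to above the block.

Call:
{"fn": "move_arm", "kwargs": {
  "plan": [
    [0.77, -0.92, 0, 0, 0, 0, 100],
    [0.77, -0.92, 0, 0, 0, 0, 100],
    [0.77, -0.92, 0, 0, 0, 0, 100],
    [0.77, -0.92, 0, 0, 0, 0, 100]
  ]
}}

```text
time_s: 1.2
eef_pos: [0.2924, -0.4044, 0.2482]
orientation: [3.141, -0.001, 0.392]
force: [0.8, -1.3, 0.0]
opening: 1.002
gripper_force: 0.0
```

Call:
{"fn": "move_arm", "kwargs": {
  "plan": [
    [0.77, -0.92, 0, 0, 0, 0, 100],
    [0.77, -0.92, 0, 0, 0, 0, 100],
    [0.77, -0.92, 0, 0, 0, 0, 100],
    [0.77, -0.92, 0, 0, 0, 0, 100]
  ]
}}

```text
time_s: 1.7
eef_pos: [0.3467, -0.2339, 0.2481]
orientation: [3.14, -0.001, 0.391]
force: [0.9, -0.2, 0.1]
opening: 1.003
gripper_force: 0.0
```

Call:
{"fn": "move_arm", "kwargs": {
  "plan": [
    [0.77, -0.92, 0, 0, 0, 0, 100],
    [0.77, -0.92, 0, 0, 0, 0, 100],
    [0.77, -0.92, 0, 0, 0, 0, 100],
    [0.77, -0.92, 0, 0, 0, 0, 100]
  ]
}}

```text
time_s: 2.2
eef_pos: [0.4017, -0.0629, 0.248]
orientation: [3.141, -0.001, 0.39]
force: [0.4, -1.0, -0.0]
opening: 1.003
gripper_force: 0.0
```

Call:
{"fn": "move_arm", "kwargs": {
  "plan": [
    [0.77, -0.92, 0, 0, 0, 0.94, 60],
    [0.77, -0.92, 0, 0, 0, 0.94, 60],
    [0.77, -0.92, 0, 0, 0, 0.94, 60],
    [0.77, -0.92, 0, 0, 0, 0.94, 60],
    [0.77, -0.92, 0, 0, 0, 0.94, 60]
  ]
}}

```text
time_s: 2.82
eef_pos: [0.4564, 0.1066, 0.2475]
orientation: [-3.14, 0.0, -0.105]
force: [-0.1, -0.1, 0.6]
opening: 0.619
gripper_force: 0.0
```

```bash
cat >> h.py <<'E'
from scipy.spatial.transform import Rotation as Ro
def toolR(yaw,pitch=0):  # yaw deg; pitch deg: nose(-x end) down positive
    return Ro.from_euler('z',yaw,degrees=True)*Ro.from_euler('y',-pitch,degrees=True)*Ro.from_euler('x',np.pi)
def step(p,R):
    o=get_obs(); R0=Ro.from_euler('xyz',o['orientation'])
    t=R0.inv().apply(np.array(p)-o['eef_pos'])/.15; w=(R0.inv()*R).as_rotvec()/np.deg2rad(30)
    print("t",o['time_s'],"pos",o['eef_pos'].round(4),"rpy",np.rad2deg(o['orientation']).round(2),"F",o['force'].round(1),"M",o['ft_torque'].round(2),"open",round(float(o['opening']),3),"gf",o['gripper_force'])
    print("step",t.round(3),w.round(3))
E
python3 - <<'E'
from h import *
step([.4527,.1056,.058],toolR(-6.25))
E
```

```text
t 2.825 pos [0.4564 0.1066 0.2475] rpy [-1.7992e+02  2.0000e-02 -6.0300e+00] F [-0.1 -0.1  0.6] M [0.01 0.   0.04] open 0.619 gf 0.0
step [-0.024  0.011  1.263] [-0.003  0.001  0.007]
```

Call:
{"fn": "move_arm", "kwargs": {
  "plan": [
    [-0.024, 0.011, 0.5, 0, 0, 0.007, 60],
    [-0.024, 0.011, 0.95, 0, 0, 0.007, 60],
    [-0.024, 0.011, 0.95, 0, 0, 0.007, 60],
    [-0.024, 0.011, 0.95, 0, 0, 0.007, 60]
  ]
}}

```text
time_s: 3.32
eef_pos: [0.4521, 0.1039, 0.1053]
orientation: [3.141, 0.001, -0.111]
force: [0.6, -0.1, 0.8]
opening: 0.598
gripper_force: 0.0
```

Call:
{"fn": "move_arm", "kwargs": {
  "plan": [
    [0, 0, 0.2, 0, 0, 0, 60],
    [0, 0, 0.31, 0, 0, 0, 60],
    [0, 0, 0.31, 0, 0, 0, 60],
    [0, 0, 0.31, 0, 0, 0, 0],
    [0, 0, 0.31, 0, 0, 0, 0],
    [0, 0, 0.31, 0, 0, 0, 0],
    [0, 0, 0.31, 0, 0, 0, 0],
    [0, 0, 0.31, 0, 0, 0, 0]
  ]
}}

```text
time_s: 4.32
eef_pos: [0.4519, 0.1052, 0.0587]
orientation: [-3.141, -0.0, -0.11]
force: [-0.2, 0.7, 1.1]
opening: 0.179
gripper_force: 29.9
```

```bash
python3 - <<'E'
from h import *
step([.4527,.1056,.2],toolR(12.33))
s=snapshot("top");cv2.imwrite("pics/grasp.png",cv2.resize(s["color"][200:330,180:300],None,fx=4,fy=4))
E
```

```text
t 4.325 pos [0.4519 0.1052 0.0587] rpy [-1.7998e+02 -2.0000e-02 -6.2900e+00] F [-0.2  0.7  1.1] M [ 0.34  0.03 -0.03] open 0.179 gf 29.94739709829446
step [ 0.005 -0.003 -0.942] [-0.001 -0.001 -0.621]
```

Call:
{"fn": "move_arm", "kwargs": {
  "plan": [
    [0, 0, -0.3, 0, 0, 0, 0],
    [0, 0, -0.7, 0, 0, 0, 0],
    [0, 0, -1, 0, 0, 0, 0],
    [0, 0, -1, 0, 0, -0.3, 0],
    [0, 0, -1, 0, 0, -0.62, 0],
    [0, 0, -1, 0, 0, -0.62, 0]
  ]
}}

```text
time_s: 5.12
eef_pos: [0.4514, 0.1047, 0.2082]
orientation: [3.141, 0.001, 0.213]
force: [0.4, 0.0, -1.9]
opening: 0.185
gripper_force: 29.9
```

```bash
cat >> h.py <<'E'
W=np.array([.5815,-.1109]) # true well estimate
G=np.array([.0008,0,.0437]) # block mid in tool
def tcp_for(p0,h,th,y=0): # lead bottom corner at x=p0,y (mm, well), h mm above floor, tilt deg
    R=toolR(np.rad2deg(YAW),th); c=np.append(W+RH@np.array([p0,y])/1000,.060+h/1000)
    return c-R.apply(G+np.array([-.04,0,.015])),R
def where():
    o=get_obs(); R=Ro.from_euler('xyz',o['orientation']); 
    for n,x in(("lead",-.04),("trail",.04)):
        c=o['eef_pos']+R.apply(G+np.array([x,0,.015])); print(n,np.append(RH.T@(c[:2]-W),c[2]-.06).round(4)*1000,end=" ")
    print("Fwell",(RH.T@o['force'][:2]).round(1),o['force'][2].round(1))
E
python3 - <<'E'
from h import *
p,R=tcp_for(-32,45,0);step(p,R);where()
E
```

```text
t 5.125 pos [0.4514 0.1047 0.2082] rpy [1.7998e+02 5.0000e-02 1.2230e+01] F [ 0.4  0.  -1.9] M [ 0.07 -0.01 -0.01] open 0.185 gf 29.945891797542572
step [0.591 1.588 0.297] [ 0.001  0.002 -0.003]
lead [-120.3  238.4   89.5] trail [-40.3 238.3  89.4] Fwell [ 0.4 -0. ] -1.9
```

Call:
{"fn": "move_arm", "kwargs": {
  "plan": [
    [0.15, 0.4, 0, 0, 0, 0, 0],
    [0.3, 0.8, 0, 0, 0, 0, 0],
    [0.3, 0.8, 0, 0, 0, 0, 0]
  ]
}}

```text
time_s: 5.5
eef_pos: [0.5225, -0.008, 0.2073]
orientation: [-3.141, 0.002, 0.203]
force: [-0.2, 0.9, -2.6]
opening: 0.18
gripper_force: 29.9
```

Call:
{"fn": "move_arm", "kwargs": {
  "plan": [
    [0.15, 0.4, 0, 0, 0, 0, 0],
    [0.29, 0.79, 0.1, 0, 0, 0, 0],
    [0.29, 0.79, 0.29, 0, 0, 0, 0],
    [0.29, 0.79, 0.29, 0, 0, 0, 0],
    [0.29, 0.79, 0.29, 0, 0, 0, 0]
  ]
}}

```text
time_s: 6.12
eef_pos: [0.5892, -0.1078, 0.1661]
orientation: [-3.141, -0.001, 0.215]
force: [0.3, -0.0, -1.7]
opening: 0.178
gripper_force: 30.0
```

```bash
python3 - <<'E'
from h import *
p,R=tcp_for(-32,26,14);step(p,R);where()
E
```

```text
t 6.125 pos [ 0.5892 -0.1078  0.1661] rpy [-1.7999e+02 -4.0000e-02  1.2320e+01] F [ 0.3 -0.  -1.7] M [ 0.03 -0.07  0.01] open 0.178 gf 29.965982555877417
step [-0.109  0.01   0.091] [-0.     0.465 -0.   ]
lead [-31.    1.5  47.4] trail [49.   1.4 47.4] Fwell [ 0.3 -0.1] -1.7
```

Call:
{"fn": "move_arm", "kwargs": {
  "plan": [
    [-0.05, 0.01, 0, 0, 0.23, 0, 0],
    [-0.11, 0.01, 0.05, 0, 0.465, 0, 0],
    [-0.11, 0.01, 0.09, 0, 0.465, 0, 0],
    [-0.11, 0.01, 0.09, 0, 0.465, 0, 0]
  ]
}}

```text
time_s: 6.62
eef_pos: [0.5737, -0.1137, 0.1527]
orientation: [3.141, -0.243, 0.215]
force: [0.6, 0.6, -2.3]
opening: 0.18
gripper_force: 30.0
```

```bash
python3 - <<'E'
from h import *
p,R=tcp_for(-32,2,14);step(p,R);where()
a=snapshot("top")["color"][130:260,300:430];b=snapshot("scene")["color"][180:310,130:260]
cv2.imwrite("pics/hover.png",cv2.resize(np.hstack([a,b]),None,fx=3,fy=3,interpolation=cv2.INTER_CUBIC))
E
```

```text
t 6.625 pos [ 0.5737 -0.1137  0.1527] rpy [179.94 -13.94  12.33] F [ 0.6  0.6 -2.3] M [-0.07  0.36  0.  ] open 0.18 gf 29.97409287490882
step [-0.038 -0.007  0.157] [ 0.002  0.002 -0.   ]
lead [-32.1  -1.1  26.2] trail [45.5 -1.1 45.5] Fwell [0.7 0.5] -2.3
```

View pics/hover.png

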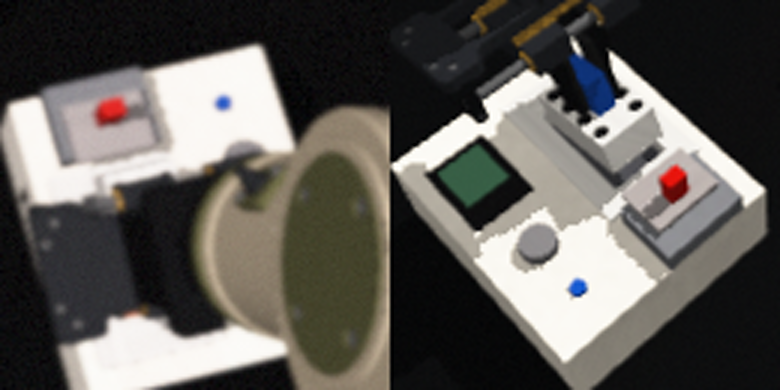

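```bash
python3 - <<'E'
from h import *
from scipy.spatial.transform import Rotation as Ro
o=get_obs();R=Ro.from_euler('xyz',o['orientation'])
s=snapshot("scene");P=pts(s)
Q=R.inv().apply((P.reshape(-1,3)-o['eef_pos']))-G; Q*=1000  # block frame: x, y(flipped), z down
Q=Q.reshape(P.shape)
x,y,z=Q[...,0],Q[...,1],Q[...,2]
m=(abs(x)<30)&(abs(z)<10)&(y>15)&(y<30); print("side -y (exp 23)",m.sum(),np.percentile(y[m],[10,50,90]).round(1))
m=(abs(y)<15)&(abs(z)<10)&(x>30)&(x<50); print("end +x (exp 40)",m.sum(),np.percentile(x[m],[10,50,90]).round(1))
m=(abs(y)<20)&(abs(x)<36)&(z>-22)&(z<-8)&(s['color'].min(-1)>120); print("top (exp -15)",m.sum(),np.percentile(z[m],[10,50,90]).round(1))
# depth-based well walls in the scene, well frame
V=np.dstack([(P[...,:2]-W)@RH*1000,P[...,2]*1000])
m=(abs(V[...,0])<40)&(V[...,1]>15)&(V[...,1]<35)&(V[...,2]>62)&(V[...,2]<73);print("+y wall",m.sum(),np.percentile(V[m][:,1],[10,50,90]).round(1) if m.sum() else 0)
E
```

```text
side -y (exp 23) 65 [23.8 24.2 24.7]
end +x (exp 40) 96 [38.  39.1 40.1]
top (exp -15) 128 [-15.4 -14.2 -13.3]
+y wall 6 [24.  24.4 24.9]
```

```bash
echo 'W=np.array([.5827,-.1093])' >> h.py; python3 - <<'E'
from h import *
where()
for h in(20,12,3):
  p,R=tcp_for(-31.5,h,14);step(p,R)
E
```

```text
lead [-32.7  -2.2  26.1] trail [44.9 -2.2 45.5] Fwell [-0.2 -0.5] -2.6
t 6.775 pos [ 0.5745 -0.1133  0.1526] rpy [179.99 -14.01  12.37] F [-0.1 -0.5 -2.6] M [-0.1   0.44 -0.02] open 0.183 gf 29.9740578525234
step [-0.002 -0.015  0.042] [-0.    -0.     0.001]
t 6.775 pos [ 0.5745 -0.1133  0.1526] rpy [179.99 -14.01  12.37] F [-0.1 -0.5 -2.6] M [-0.1   0.44 -0.02] open 0.183 gf 29.9740578525234
step [-0.015 -0.015  0.093] [-0.    -0.     0.001]
t 6.775 pos [ 0.5745 -0.1133  0.1526] rpy [179.99 -14.01  12.37] F [-0.1 -0.5 -2.6] M [-0.1   0.44 -0.02] open 0.183 gf 29.9740578525234
step [-0.029 -0.015  0.152] [-0.    -0.     0.001]
```

Call:
{"fn": "move_arm", "kwargs": {
  "plan": [
    [0, -0.015, 0.02, 0, 0, 0, 0],
    [-0.002, -0.015, 0.042, 0, 0, 0, 0],
    [-0.005, -0.015, 0.055, 0, 0, 0, 0],
    [-0.008, -0.015, 0.065, 0, 0, 0, 0],
    [-0.011, -0.015, 0.075, 0, 0, 0, 0],
    [-0.011, -0.015, 0.08, 0, 0, 0, 0],
    [-0.011, -0.015, 0.08, 0, 0, 0, 0]
  ]
}}

```text
time_s: 7.65
eef_pos: [0.574, -0.1118, 0.1395]
orientation: [3.142, -0.244, 0.215]
force: [0.1, 0.3, -2.0]
opening: 0.185
gripper_force: 30.0
```

```bash
python3 - <<'E'
from h import *
where()
for h in(12,7,1):
  p,R=tcp_for(-31.5,h,14);step(p,R)
E
```

```text
lead [-32.9  -0.5  13.1] trail [44.8 -0.6 32.4] Fwell [0.1 0.2] -2.0
t 7.65 pos [ 0.574  -0.1118  0.1395] rpy [179.99 -13.95  12.29] F [ 0.1  0.3 -2. ] M [-0.06  0.44 -0.04] open 0.185 gf 29.97388322954066
step [ 0.007 -0.004  0.009] [ 0.     0.002 -0.001]
t 7.65 pos [ 0.574  -0.1118  0.1395] rpy [179.99 -13.95  12.29] F [ 0.1  0.3 -2. ] M [-0.06  0.44 -0.04] open 0.185 gf 29.97388322954066
step [-0.001 -0.004  0.042] [ 0.     0.002 -0.001]
t 7.65 pos [ 0.574  -0.1118  0.1395] rpy [179.99 -13.95  12.29] F [ 0.1  0.3 -2. ] M [-0.06  0.44 -0.04] open 0.185 gf 29.97388322954066
step [-0.011 -0.004  0.08 ] [ 0.     0.002 -0.001]
```

Call:
{"fn": "move_arm", "kwargs": {
  "plan": [
    [0.003, -0.003, 0.01, 0, 0, 0, 0],
    [0.003, -0.003, 0.02, 0, 0, 0, 0],
    [0.001, -0.003, 0.03, 0, 0, 0, 0],
    [0, -0.003, 0.04, 0, 0, 0, 0],
    [0, -0.003, 0.05, 0, 0, 0, 0],
    [0, -0.003, 0.05, 0, 0, 0, 0]
  ]
}}

```text
time_s: 8.4
eef_pos: [0.5756, -0.1109, 0.1321]
orientation: [-3.141, -0.243, 0.215]
force: [0.6, 0.0, -2.7]
opening: 0.175
gripper_force: 30.0
```

```bash
python3 - <<'E'
from h import *
where()
p,R=tcp_for(-31.5,0,14);step(p,R)
E
```

```text
lead [-31.1   0.    5.6] trail [46.5 -0.  24.9] Fwell [ 0.6 -0.1] -2.7
t 8.4 pos [ 0.5756 -0.1109  0.1321] rpy [-179.99  -13.94   12.3 ] F [ 0.6  0.  -2.7] M [-0.03  0.39 -0.08] open 0.175 gf 29.973943408112973
step [-0.012 -0.     0.036] [-0.     0.002 -0.001]
```

Call:
{"fn": "move_arm", "kwargs": {
  "plan": [
    [-0.003, 0, 0.01, 0, 0, 0, 0],
    [-0.006, 0, 0.02, 0, 0, 0, 0],
    [-0.008, 0, 0.025, 0, 0, 0, 0],
    [-0.01, 0, 0.03, 0, 0, 0, 0],
    [-0.01, 0, 0.034, 0, 0, 0, 0],
    [-0.01, 0, 0.034, 0, 0, 0, 0]
  ]
}}

```text
time_s: 9.15
eef_pos: [0.5755, -0.111, 0.1269]
orientation: [3.142, -0.244, 0.215]
force: [0.5, -0.1, -2.4]
opening: 0.18
gripper_force: 30.0
```

```bash
python3 - <<'E'
from h import *
where()
p,R=tcp_for(-42,.5,14);step(p,R)
E
```

```text
lead [-31.3  -0.1   0.5] trail [46.3 -0.1 19.8] Fwell [ 0.5 -0.2] -2.4
t 9.15 pos [ 0.5755 -0.111   0.1269] rpy [180.   -13.95  12.3 ] F [ 0.5 -0.1 -2.4] M [-0.04  0.39  0.02] open 0.18 gf 29.97399129671976
step [-0.07  -0.    -0.018] [ 0.     0.002 -0.001]
```

Call:
{"fn": "move_arm", "kwargs": {
  "plan": [
    [-0.012, 0, -0.003, 0, 0, 0, 0],
    [-0.024, 0, -0.006, 0, 0, 0, 0],
    [-0.036, 0, -0.009, 0, 0, 0, 0],
    [-0.045, 0, -0.012, 0, 0, 0, 0],
    [-0.05, 0, -0.013, 0, 0, 0, 0],
    [-0.05, 0, -0.013, 0, 0, 0, 0]
  ]
}}

```text
time_s: 9.9
eef_pos: [0.5685, -0.1125, 0.1274]
orientation: [3.141, -0.245, 0.215]
force: [5.9, 0.2, -4.4]
opening: 0.187
gripper_force: 30.0
```

```bash
python3 - <<'E'
from h import *
where()
p,R=tcp_for(-42,.5,14);step(p,R)
E
```

```text
lead [-38.4  -0.1   0.9] trail [39.2 -0.1 20.4] Fwell [ 5.9 -1. ] -4.4
t 9.9 pos [ 0.5685 -0.1125  0.1274] rpy [179.98 -14.04  12.31] F [ 5.9  0.2 -4.4] M [ 0.19 -0.88  0.05] open 0.187 gf 29.974077312508598
step [-0.024 -0.    -0.003] [ 0.001 -0.001 -0.001]
```

Call:
{"fn": "move_arm", "kwargs": {
  "plan": [
    [-0.01, 0, -0.003, 0, 0, 0, 0],
    [-0.018, 0, -0.004, 0, 0, 0, 0],
    [-0.024, 0, -0.005, 0, 0, 0, 0],
    [-0.024, 0, -0.005, 0, 0, 0, 0],
    [-0.024, 0, -0.005, 0, 0, 0, 0]
  ]
}}

```text
time_s: 10.52
eef_pos: [0.5655, -0.1131, 0.1276]
orientation: [3.141, -0.246, 0.215]
force: [7.5, 1.9, -4.8]
opening: 0.184
gripper_force: 30.0
```

```bash
python3 - <<'E'
from h import *
where()
p,R=tcp_for(-42,.5,9);step(p,R)
E
```

```text
lead [-41.3  -0.    1.1] trail [36.3 -0.  20.6] Fwell [7.7 0.3] -4.8
t 10.525 pos [ 0.5655 -0.1131  0.1276] rpy [179.97 -14.11  12.32] F [ 7.5  1.9 -4.8] M [ 0.31 -1.38 -0.04] open 0.184 gf 29.97761830687523
step [ 0.028 -0.     0.028] [ 0.001 -0.17  -0.   ]
```

```bash
python3 - <<'E'
from h import *
for q in((-43.5,.7,14),(-43.5,.7,11),(-43.5,.7,9)):
  p,R=tcp_for(*q);step(p,R)
E
```

```text
t 10.525 pos [ 0.5655 -0.1131  0.1276] rpy [179.97 -14.11  12.32] F [ 7.5  1.9 -4.8] M [ 0.31 -1.38 -0.04] open 0.184 gf 29.97761830687523
step [-0.014  0.    -0.   ] [ 0.001 -0.004 -0.   ]
t 10.525 pos [ 0.5655 -0.1131  0.1276] rpy [179.97 -14.11  12.32] F [ 7.5  1.9 -4.8] M [ 0.31 -1.38 -0.04] open 0.184 gf 29.97761830687523
step [ 0.006 -0.     0.014] [ 0.001 -0.104 -0.   ]
t 10.525 pos [ 0.5655 -0.1131  0.1276] rpy [179.97 -14.11  12.32] F [ 7.5  1.9 -4.8] M [ 0.31 -1.38 -0.04] open 0.184 gf 29.97761830687523
step [ 0.019 -0.     0.024] [ 0.001 -0.17  -0.   ]
```

Call:
{"fn": "move_arm", "kwargs": {
  "plan": [
    [-0.007, 0, 0, 0, 0, 0, 0],
    [-0.014, 0, 0, 0, 0, 0, 0],
    [-0.007, 0, 0.004, 0, -0.035, 0, 0],
    [0, 0, 0.009, 0, -0.07, 0, 0],
    [0.006, 0, 0.014, 0, -0.104, 0, 0],
    [0.006, 0, 0.014, 0, -0.104, 0, 0]
  ]
}}

```text
time_s: 11.28
eef_pos: [0.5676, -0.1126, 0.1261]
orientation: [3.141, -0.193, 0.215]
force: [6.8, 2.5, -2.8]
opening: 0.182
gripper_force: 30.0
```

```bash
python3 - <<'E'
from h import *
where()
for q in((-43.5,.7,9),(-43.5,.7,7)):
  p,R=tcp_for(*q);step(p,R)
E
```

```text
lead [-42.7  -0.    0.9] trail [35.8 -0.  16.3] Fwell [7.2 1. ] -2.8
t 11.275 pos [ 0.5676 -0.1126  0.1261] rpy [179.96 -11.04  12.34] F [ 6.8  2.5 -2.8] M [ 0.3  -1.63  0.04] open 0.182 gf 29.99032215680927
step [ 0.008 -0.     0.01 ] [ 0.001 -0.068  0.   ]
t 11.275 pos [ 0.5676 -0.1126  0.1261] rpy [179.96 -11.04  12.34] F [ 6.8  2.5 -2.8] M [ 0.3  -1.63  0.04] open 0.182 gf 29.99032215680927
step [ 0.022 -0.     0.02 ] [ 0.001 -0.135  0.   ]
```

```bash
python3 - <<'E'
from h import *
o=get_obs();R=Ro.from_euler('xyz',o['orientation'])
s=snapshot("scene");P=pts(s)
Q=(R.inv().apply((P.reshape(-1,3)-o['eef_pos']))-G)*1000
Q=Q.reshape(P.shape);x,y,z=Q[...,0],Q[...,1],Q[...,2]
m=(abs(y)<15)&(abs(z)<10)&(x>30)&(x<50); print("end +x (was 39.1)",m.sum(),np.percentile(x[m],[10,50,90]).round(1))
print("tilt of face", np.polyfit(z[m],x[m],1))
b=s["color"][200:290,160:270]
cv2.imwrite("pics/tilt.png",cv2.resize(b,None,fx=6,fy=6,interpolation=cv2.INTER_CUBIC))
E
```

```text
end +x (was 39.1) 83 [38.5 39.7 40.8]
tilt of face [1.87163102e-02 3.97387565e+01]
```

View pics/tilt.png

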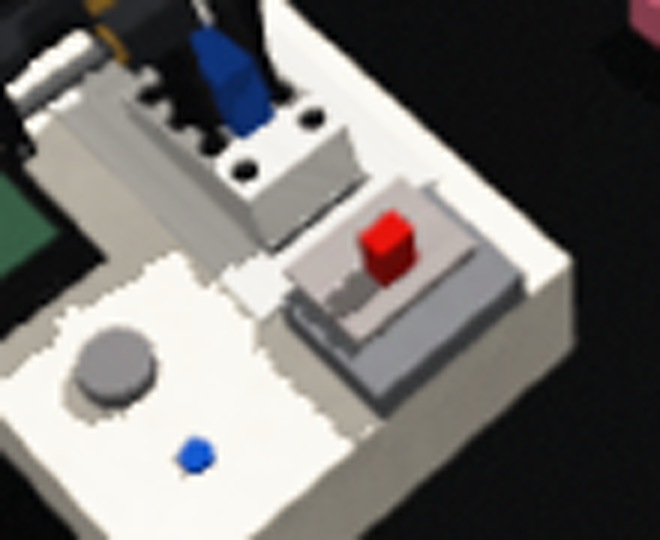

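The block's far end sits just inside the rim, with a thin dark gap at (320,215). Pushing back slightly more and rocking down.

Call:
{"fn": "move_arm", "kwargs": {
  "plan": [
    [-0.006, 0, 0, 0, 0, 0, 0],
    [-0.004, 0, 0.003, 0, -0.02, 0, 0],
    [0, 0, 0.006, 0, -0.045, 0, 0],
    [0.003, 0, 0.01, 0, -0.068, 0, 0],
    [0.003, 0, 0.01, 0, -0.068, 0, 0]
  ]
}}

```text
time_s: 11.95
eef_pos: [0.5685, -0.1124, 0.125]
orientation: [3.141, -0.158, 0.215]
force: [8.7, 2.8, -2.7]
opening: 0.184
gripper_force: 30.0
```

```bash
python3 - <<'E'
from h import *
where()
for q in((-43.5,.7,6),(-43.,.7,3)):
  p,R=tcp_for(*q);step(p,R)
E
```

```text
lead [-44.   -0.1   0.8] trail [35.  -0.1 13.4] Fwell [9.1 0.9] -2.7
t 11.95 pos [ 0.5685 -0.1124  0.125 ] rpy [179.95  -9.05  12.34] F [ 8.7  2.8 -2.7] M [ 0.43 -1.82 -0.04] open 0.184 gf 29.99031354440376
step [ 0.023 -0.     0.016] [ 0.002 -0.102  0.   ]
t 11.95 pos [ 0.5685 -0.1124  0.125 ] rpy [179.95  -9.05  12.34] F [ 8.7  2.8 -2.7] M [ 0.43 -1.82 -0.04] open 0.184 gf 29.99031354440376
step [ 0.046 -0.     0.032] [ 0.002 -0.202  0.   ]
```

Call:
{"fn": "move_arm", "kwargs": {
  "plan": [
    [0.006, 0, 0.005, 0, -0.034, 0, 0],
    [0.014, 0, 0.01, 0, -0.068, 0, 0],
    [0.022, 0, 0.016, 0, -0.102, 0, 0],
    [0.022, 0, 0.016, 0, -0.102, 0, 0]
  ]
}}

```text
time_s: 12.45
eef_pos: [0.5722, -0.1116, 0.1231]
orientation: [3.141, -0.105, 0.215]
force: [7.4, 2.8, 0.9]
opening: 0.179
gripper_force: 30.0
```

```bash
python3 - <<'E'
from h import *
where()
for q in((-43.,.5,3),(-43.,.5,0)):
  p,R=tcp_for(*q);step(p,R)
E
```

```text
lead [-43.6  -0.    0.7] trail [36. -0.  9.] Fwell [7.8 1.1] 0.9
t 12.45 pos [ 0.5722 -0.1116  0.1231] rpy [179.96  -6.    12.34] F [7.4 2.8 0.9] M [ 0.36 -1.79 -0.05] open 0.179 gf 29.990274882875383
step [0.024 0.    0.016] [ 0.001 -0.1    0.   ]
t 12.45 pos [ 0.5722 -0.1116  0.1231] rpy [179.96  -6.    12.34] F [7.4 2.8 0.9] M [ 0.36 -1.79 -0.05] open 0.179 gf 29.990274882875383
step [0.043 0.    0.031] [ 0.001 -0.2    0.   ]
```

Call:
{"fn": "move_arm", "kwargs": {
  "plan": [
    [0.008, 0, 0.005, 0, -0.034, 0, 0],
    [0.016, 0, 0.01, 0, -0.068, 0, 0],
    [0.023, 0, 0.015, 0, -0.1, 0, 0],
    [0.023, 0, 0.015, 0, -0.1, 0, 0]
  ]
}}

```text
time_s: 12.95
eef_pos: [0.5756, -0.1109, 0.1212]
orientation: [3.141, -0.052, 0.215]
force: [7.4, 0.8, 1.6]
opening: 0.182
gripper_force: 30.0
```

```bash
python3 - <<'E'
from h import *
where()
for q in((-43.,.3,0),(-42,.3,0)):
  p,R=tcp_for(*q);step(p,R)
E
```

```text
lead [-43.3  -0.1   0.6] trail [36.6 -0.1  4.7] Fwell [ 7.4 -0.8] 1.6
t 12.95 pos [ 0.5756 -0.1109  0.1212] rpy [179.96  -2.98  12.33] F [7.4 0.8 1.6] M [ 0.38 -1.55 -0.02] open 0.182 gf 29.99026309233159
step [ 0.022 -0.     0.016] [ 0.001 -0.099  0.   ]
t 12.95 pos [ 0.5756 -0.1109  0.1212] rpy [179.96  -2.98  12.33] F [7.4 0.8 1.6] M [ 0.38 -1.55 -0.02] open 0.182 gf 29.99026309233159
step [ 0.029 -0.     0.016] [ 0.001 -0.099  0.   ]
```

Call:
{"fn": "move_arm", "kwargs": {
  "plan": [
    [0.007, 0, 0.005, 0, -0.034, 0, 0],
    [0.014, 0, 0.01, 0, -0.068, 0, 0],
    [0.021, 0, 0.016, 0, -0.1, 0, 0],
    [0.021, 0, 0.016, 0, -0.1, 0, 0],
    [0.021, 0, 0.02, 0, -0.1, 0, 0],
    [0.021, 0, 0.02, 0, -0.1, 0, 0]
  ]
}}

```text
time_s: 13.7
eef_pos: [0.5788, -0.1102, 0.1188]
orientation: [3.141, -0.0, 0.215]
force: [6.9, 2.4, 4.2]
opening: 0.181
gripper_force: 30.0
```

```bash
python3 - <<'E'
from h import *
where()
for q in((-43.,0,0),(-42,0,0)):
  p,R=tcp_for(*q);step(p,R)
E
```

```text
lead [-43.2  -0.1   0.1] trail [36.8 -0.1  0.1] Fwell [7.2 0.9] 4.2
t 13.7 pos [ 0.5788 -0.1102  0.1188] rpy [179.95  -0.    12.31] F [6.9 2.4 4.2] M [ 0.48 -1.3   0.  ] open 0.181 gf 29.99035009648651
step [ 0.002 -0.     0.001] [ 0.002 -0.    -0.001]
t 13.7 pos [ 0.5788 -0.1102  0.1188] rpy [179.95  -0.    12.31] F [6.9 2.4 4.2] M [ 0.48 -1.3   0.  ] open 0.181 gf 29.99035009648651
step [ 0.008 -0.     0.001] [ 0.002 -0.    -0.001]
```

Call:
{"fn": "move_arm", "kwargs": {
  "plan": [
    [0, 0, 0.006, 0, 0, 0, 0],
    [0, 0, 0.012, 0, 0, 0, 0],
    [0, 0, 0.012, 0, 0, 0, 0]
  ]
}}

```text
time_s: 14.08
eef_pos: [0.5791, -0.1101, 0.1185]
orientation: [3.14, -0.001, 0.215]
force: [0.4, 3.0, 18.5]
opening: 0.183
gripper_force: 30.0
```

```bash
python3 - <<'E'
from h import *
where()
p,R=tcp_for(-40,0,0);step(p,R)
E
```

```text
lead [-42.9  -0.1  -0.3] trail [37.1 -0.1 -0.2] Fwell [1.  2.9] 18.5
t 14.075 pos [ 0.5791 -0.1101  0.1185] rpy [ 1.799e+02 -4.000e-02  1.232e+01] F [ 0.4  3.  18.5] M [0.56 0.11 0.04] open 0.183 gf 29.995498170610517
step [ 0.019 -0.    -0.001] [ 0.003 -0.001 -0.   ]
```

Call:
{"fn": "move_arm", "kwargs": {
  "plan": [
    [0, 0, -0.007, 0, 0, 0, 0],
    [0.006, 0, -0.007, 0, 0, 0, 0],
    [0.012, 0, -0.007, 0, 0, 0, 0],
    [0.016, 0, -0.007, 0, 0, 0, 0],
    [0.016, 0, -0.007, 0, 0, 0, 0]
  ]
}}

```text
time_s: 14.7
eef_pos: [0.5794, -0.1101, 0.1184]
orientation: [3.14, 0.004, 0.215]
force: [-7.2, 2.0, 18.1]
opening: 0.186
gripper_force: 30.0
```

```bash
python3 - <<'E'
from h import *
where()
p,R=tcp_for(-40,0,0);step(p,R)
E
```

```text
lead [-42.9  -0.1  -0.1] trail [37.1 -0.1 -0.4] Fwell [-6.6  3.5] 18.1
t 14.7 pos [ 0.5794 -0.1101  0.1184] rpy [179.93   0.24  12.29] F [-7.2  2.  18.1] M [ 0.33  1.66 -0.04] open 0.186 gf 29.995035328902304
step [ 0.018 -0.    -0.002] [ 0.002  0.008 -0.001]
```

Call:
{"fn": "move_arm", "kwargs": {
  "plan": [
    [-0.014, 0, 0, 0, 0, 0, 0],
    [-0.014, 0, -0.006, 0, 0, 0, 0],
    [-0.014, 0, -0.006, 0, 0, 0, 0]
  ]
}}

```text
time_s: 15.08
eef_pos: [0.5788, -0.1102, 0.1188]
orientation: [3.141, 0.0, 0.215]
force: [5.8, 2.6, 3.2]
opening: 0.185
gripper_force: 30.0
```

```bash
python3 - <<'E'
from h import *
where()
p,R=tcp_for(-43,0,0);step(p,R)
E
```

```text
lead [-43.2  -0.1   0.1] trail [36.8 -0.1  0.1] Fwell [6.2 1.3] 3.2
t 15.075 pos [ 0.5788 -0.1102  0.1188] rpy [1.7995e+02 1.0000e-02 1.2320e+01] F [5.8 2.6 3.2] M [ 0.43 -1.25  0.01] open 0.185 gf 29.9947207281366
step [ 0.001 -0.     0.   ] [ 0.002  0.    -0.   ]
```

Call:
{"fn": "move_arm", "kwargs": {
  "plan": [
    [0, 0, 0, 0, 0, 0, 55],
    [0, 0, 0, 0, 0, 0, 55],
    [0, 0, 0, 0, 0, 0, 55],
    [0, 0, -0.2, 0, 0, 0, 55],
    [0, 0, -0.45, 0, 0, 0, 0],
    [0, 0, -0.45, 0, 0, 0, 0],
    [0, 0, -0.45, 0, 0, 0, 0],
    [0, 0, -0.45, 0, 0, 0, 0]
  ]
}}

```text
time_s: 16.08
eef_pos: [0.5766, -0.1107, 0.1835]
orientation: [-3.141, 0.006, 0.214]
force: [-0.3, 1.4, -0.2]
opening: 0.182
gripper_force: 0.0
```

```bash
python3 - <<'E'
from h import *
s=snapshot("scene");P=pts(s);V=np.dstack([(P[...,:2]-W)@RH*1000,P[...,2]*1000])
x,y,z=V[...,0],V[...,1],V[...,2]
white=s["color"].min(-1)>100
m=(x>-45)&(x<42)&(abs(y)<24)&(z>82)&(z<97)&white
c=np.linalg.lstsq(np.c_[V[m][:,:2],np.ones(m.sum())],z[m],rcond=None)[0];print("block top",m.sum(),np.median(z[m]),"slopes mm/80mm",c[:2]*80,V[m].min(0),V[m].max(0))
m=(x>-80)&(x<60)&(abs(y+0)>30)&(abs(y)<50)&(z>70)&(z<82)&white;print("deck",np.median(z[m]))
m=(z>110)&(z<130)&(s["color"][...,2]>120)&(s["color"][...,0]<80)&(x>40);print("knob",V[m].mean(0))
step([.58,-.11,.14],toolR(12.33))
b=s["color"][180:300,140:280];cv2.imwrite("pics/home.png",cv2.resize(b,None,fx=5,fy=5,interpolation=cv2.INTER_CUBIC))
E
```

```text
block top 376 89.13201402779214 slopes mm/80mm [-0.82571503  0.28984403] [-42.49569472 -23.98745782  82.18409064] [39.03471346 21.81809834 94.61337834]
deck 74.2912156250417
knob [ 82.65035371  -4.23429819 120.86573182]
t 16.125 pos [ 0.5767 -0.1106  0.1836] rpy [-179.96    0.36   12.29] F [ 0.4 -1.5  0. ] M [-0.02 -0.02 -0.01] open 0.137 gf 0.0
step [0.024 0.001 0.291] [-0.001  0.012 -0.001]
```

View pics/home.png

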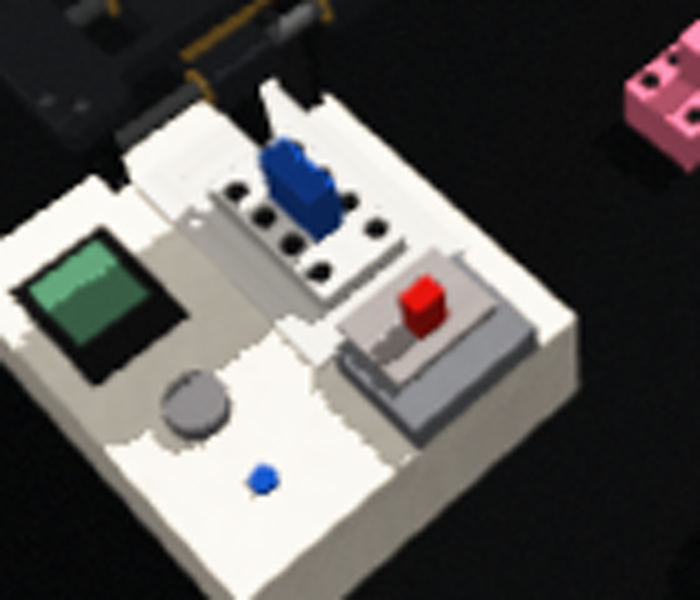

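Block sits level in the well, knob at (422,305). One confirming press on the rib with the shut fingers.

Call:
{"fn": "move_arm", "kwargs": {
  "plan": [
    [0.014, 0, 0.1, 0, 0, 0, 0],
    [0.014, 0, 0.2, 0, 0, 0, 0],
    [0.014, 0, 0.235, 0, 0, 0, 0],
    [0.014, 0, 0.24, 0, 0, 0, 0],
    [0.014, 0, 0.245, 0, 0, 0, 0],
    [0.014, 0, 0.248, 0, 0, 0, 0],
    [0.014, 0, 0.248, 0, 0, 0, 0]
  ]
}}

```text
time_s: 17.0
eef_pos: [0.5792, -0.1102, 0.1476]
orientation: [3.141, 0.004, 0.214]
force: [-1.0, -0.5, 0.5]
opening: 0.007
gripper_force: 0.0
```

```bash
python3 - <<'E'
from h import *
step([.58,-.11,.14],toolR(12.33))
E
```

```text
t 17.0 pos [ 0.5792 -0.1102  0.1476] rpy [179.99   0.26  12.29] F [-1.  -0.5  0.5] M [ 0.02 -0.03  0.02] open 0.007 gf 0.0
step [ 0.005 -0.     0.051] [ 0.     0.009 -0.001]
```

Call:
{"fn": "move_arm", "kwargs": {
  "plan": [
    [0, 0, 0.004, 0, 0, 0, 0],
    [0, 0, 0.007, 0, 0, 0, 0],
    [0, 0, 0.01, 0, 0, 0, 0],
    [0, 0, 0.01, 0, 0, 0, 0]
  ]
}}

```text
time_s: 17.5
eef_pos: [0.5794, -0.1102, 0.1474]
orientation: [3.141, 0.004, 0.215]
force: [-5.4, 0.8, 12.0]
opening: 0.007
gripper_force: 6.1
```

Call:
{"fn": "move_arm", "kwargs": {
  "plan": [
    [0, 0, 0.004, 0, 0, 0, 0],
    [0, 0, 0.008, 0, 0, 0, 0],
    [0, 0, 0.008, 0, 0, 0, 0]
  ]
}}

```text
time_s: 17.88
eef_pos: [0.5796, -0.1102, 0.1473]
orientation: [3.14, 0.004, 0.214]
force: [-9.4, 0.6, 22.0]
opening: 0.008
gripper_force: 10.9
```

```bash
python3 - <<'E'
from h import *
step(np.append(W+RH@np.array([.106,-.003]),.190),toolR(12.33))
E
```

```text
t 17.875 pos [ 0.5796 -0.1102  0.1473] rpy [179.91   0.22  12.29] F [-9.4  0.6 22. ] M [ 0.12  2.2  -0.02] open 0.008 gf 10.89586646296084
step [ 0.727  0.019 -0.288] [ 0.003  0.007 -0.001]
```

Call:
{"fn": "move_arm", "kwargs": {
  "plan": [
    [0, 0, -0.15, 0, 0, 0, 0],
    [0, 0, -0.29, 0, 0, 0, 0],
    [0.3, 0.02, -0.29, 0, 0, 0, 0],
    [0.72, 0.02, -0.29, 0, 0, 0, 0],
    [0.72, 0.02, -0.29, 0, 0, 0, 0],
    [0.72, 0.02, -0.29, 0, 0, 0, 0]
  ]
}}

```text
time_s: 18.62
eef_pos: [0.6852, -0.0898, 0.1873]
orientation: [-3.141, 0.005, 0.215]
force: [-0.3, -1.4, 0.2]
opening: 0.005
gripper_force: 0.0
```

```bash
python3 - <<'E'
from h import *
step(np.append(W+RH@np.array([.106,-.003]),.132),toolR(12.33))
s=snapshot("top");cv2.imwrite("pics/knob.png",cv2.resize(s["color"][120:250,290:420],None,fx=4,fy=4,interpolation=cv2.INTER_CUBIC))
E
```

```text
t 18.625 pos [ 0.6852 -0.0898  0.1873] rpy [-179.97    0.31   12.33] F [-0.3 -1.4  0.2] M [-0.03  0.03 -0.03] open 0.005 gf 0.0
step [0.013 0.001 0.369] [-0.001  0.01  -0.   ]
```

View pics/knob.png

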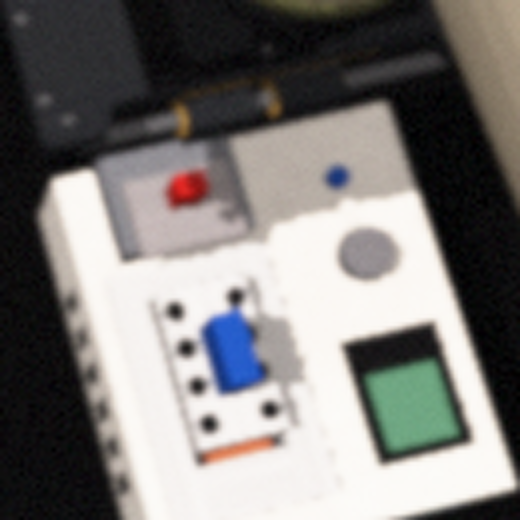

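The block is home at (230,360) with the pad compressed, and the fingers are beyond the knob (187,188). Descending behind it.

Call:
{"fn": "move_arm", "kwargs": {
  "plan": [
    [0.013, 0, 0.1, 0, 0, 0, 0],
    [0.013, 0, 0.25, 0, 0, 0, 0],
    [0.013, 0, 0.33, 0, 0, 0, 0],
    [0.013, 0, 0.365, 0, 0, 0, 0],
    [0.013, 0, 0.365, 0, 0, 0, 0]
  ]
}}

```text
time_s: 19.3
eef_pos: [0.6871, -0.0898, 0.1332]
orientation: [3.141, 0.005, 0.214]
force: [0.8, 0.1, 0.0]
opening: 0.004
gripper_force: 0.0
```

Call:
{"fn": "move_arm", "kwargs": {
  "plan": [
    [-0.02, 0, 0, 0, 0, 0, 0],
    [-0.04, 0, 0, 0, 0, 0, 0],
    [-0.06, 0, 0, 0, 0, 0, 0],
    [-0.08, 0, 0, 0, 0, 0, 0],
    [-0.08, 0, 0, 0, 0, 0, 0]
  ]
}}

```text
time_s: 19.92
eef_pos: [0.6754, -0.0923, 0.1334]
orientation: [3.141, 0.004, 0.215]
force: [1.6, 0.3, 0.6]
opening: 0.006
gripper_force: 0.5
```

Call:
{"fn": "move_arm", "kwargs": {
  "plan": [
    [-0.02, 0, 0, 0, 0, 0, 0],
    [-0.04, 0, 0, 0, 0, 0, 0],
    [-0.06, 0, 0, 0, 0, 0, 0],
    [-0.08, 0, 0, 0, 0, 0, 0],
    [-0.09, 0, 0, 0, 0, 0, 0],
    [-0.09, 0, 0, 0, 0, 0, 0]
  ]
}}

```text
time_s: 20.68
eef_pos: [0.662, -0.0952, 0.133]
orientation: [3.142, 0.005, 0.215]
force: [0.6, 0.9, 0.1]
opening: 0.004
gripper_force: 0.5
```

```bash
python3 - <<'E'
from h import *
step(np.append(W+RH@np.array([.106,-.003]),.132),toolR(12.33))
for n in("top","scene"):
  s=snapshot(n);P=pts(s);V=np.dstack([(P[...,:2]-W)@RH*1000,P[...,2]*1000]);h=cv2.cvtColor(s["color"],cv2.COLOR_BGR2HSV)
  m=((h[...,0]<8)|(h[...,0]>172))&(h[...,1]>150)&(V[...,2]>112)&(V[...,2]<130)&(abs(V[...,1])<40)&(V[...,0]<110)&(V[...,0]>30)
  print(n,m.sum(),V[m].mean(0) if m.any() else 0)
E
```

```text
t 20.675 pos [ 0.662  -0.0952  0.133 ] rpy [180.    0.3  12.3] F [0.6 0.9 0.1] M [ 0.02 -0.27  0.  ] open 0.004 gf 0.5393370240926743
step [ 0.17  -0.001  0.006] [ 0.     0.01  -0.001]
top 5 [ 56.63528989  -0.42268024 117.76861162]
scene 0 0
```

Call:
{"fn": "move_arm", "kwargs": {
  "plan": [
    [-0.015, 0, 0, 0, 0, 0, 0],
    [-0.03, 0, 0, 0, 0, 0, 0],
    [-0.045, 0, 0, 0, 0, 0, 0],
    [-0.045, 0, 0, 0, 0, 0, 0]
  ]
}}

```text
time_s: 21.28
eef_pos: [0.6568, -0.0962, 0.1332]
orientation: [3.142, 0.001, 0.215]
force: [11.0, 1.6, -5.7]
opening: 0.003
gripper_force: 4.9
```

Call:
{"fn": "move_arm", "kwargs": {
  "plan": [
    [-0.01, 0, 0, 0, 0, 0, 0],
    [-0.02, 0, 0, 0, 0, 0, 0],
    [-0.02, 0, 0, 0, 0, 0, 0]
  ]
}}

```text
time_s: 21.65
eef_pos: [0.6563, -0.0963, 0.1335]
orientation: [3.141, -0.005, 0.215]
force: [22.3, 1.6, -13.2]
opening: 0.003
gripper_force: 11.4
```

Call:
{"fn": "move_arm", "kwargs": {
  "plan": [
    [0.1, 0, 0, 0, 0, 0, 0],
    [0.25, 0, 0, 0, 0, 0, 0],
    [0.25, 0, -0.2, 0, 0, 0, 0],
    [0.25, 0, -0.6, 0, 0, 0, 0],
    [0.25, 0, -0.9, 0, 0, 0, 0],
    [0.25, 0, -0.9, 0, 0, 0, 0]
  ]
}}

```text
time_s: 22.4
eef_pos: [0.691, -0.0887, 0.2723]
orientation: [3.14, -0.001, 0.214]
force: [0.4, 0.3, -1.1]
opening: 0.006
gripper_force: 0.0
```

```bash
python3 - <<'E'
from h import *
step(np.append(W+RH@np.array([.106,-.003]),.132),toolR(12.33))
for n in("top","scene"):
  s=snapshot(n);P=pts(s);V=np.dstack([(P[...,:2]-W)@RH*1000,P[...,2]*1000]);h=cv2.cvtColor(s["color"],cv2.COLOR_BGR2HSV)
  m=((h[...,0]<8)|(h[...,0]>172))&(h[...,1]>150)&(V[...,2]>112)&(V[...,2]<130)&(abs(V[...,1])<40)&(V[...,0]<110)&(V[...,0]>30)
  print(n,m.sum(),V[m].mean(0) if m.any() else 0)
  P0=(np.array([.6604,-.094]) if n=="top" else np.array([.665,-.0954]));print("initial",(P0-W)@RH*1000)
cv2.imwrite("pics/shut.png",cv2.resize(s["color"][180:300,140:280],None,fx=5,fy=5,interpolation=cv2.INTER_CUBIC))
E
```

```text
t 22.4 pos [ 0.691  -0.0887  0.2723] rpy [ 1.799e+02 -4.000e-02  1.229e+01] F [ 0.4  0.3 -1.1] M [0.03 0.03 0.02] open 0.006 gf 0.0
step [-0.029 -0.002  0.935] [ 0.003 -0.001 -0.001]
top 57 [ 56.15886993  -1.77389924 120.54462921]
initial [79.17495551 -1.64511986]
scene 51 [ 60.34741423  -4.42458852 119.55781418]
initial [83.36989273 -3.99512023]
```

View pics/shut.png

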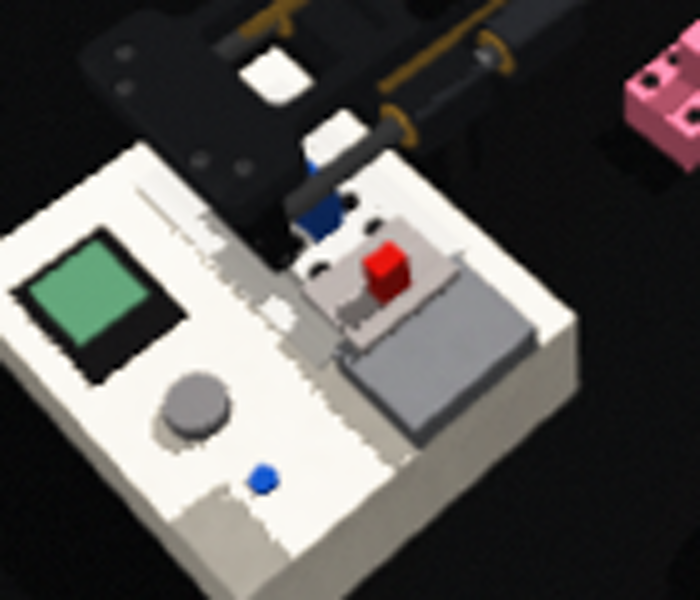

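The latch moved about 23 mm to a rigid stop. It started about 3 mm in, and the knob is now at about 58 mm, with the plate over the block's end at (380,290). The arm is clear.

```bash
python3 -c "
from workcell import *
print(finish_job())"
```

```text
the job is handed in; nothing more can be done
None
```

The block is pressed home and level in the well, the latch is slid to its stop over the block's end, and the job is handed in; the verdict was not shown. I read the latch as fully closed from the rigid stop at 22 N and a knob position of about 58 mm, though it moved only about 23 mm from where it started. The highest force I read was about 22 N, the arm ended clear, and I did not go near the beaker, bottle or jar.

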